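Crank the marking lift up to the focus pointer

TASK

Take the crank with the blue grip off its parking stand, fit it fully down on the cross-ended shaft of the screw lift, and wind it clockwise until the top of the lift plate is level with the red pointer. Let go of the crank and leave it sitting on the shaft.

Things in the scene. Friction and masses are not known exactly. Their poses are not given: they have to be found in the camera images.
- crank: Crank, 0.2 kg, on a stand with an 18 mm pin: lift off straight. Origin: centre of hub underside; z up, x along arm to grip. Hub 56x56x30 mm, in its underside a cross slot 16 wide, 22 deep, along x and y. Arm top 30 up. Grip: BLUE upright sleeve d 24, axis 60 along x, 30 to 85 up; revolves stiffly (0.05 N m); pinch it along x, 60 up, 40 N. The black-gripped crank does not fit (slot 7).
- shaft_seat (a point): Top of the round collar on the blue gearbox, 104 mm up; the hub underside rests here. From it the shaft's cross end rises 18 (30x30, bars 8 wide along its x and y, turning with it). Crank fits in 4 positions, 4 mm and 15 deg play. Circle the grip (radius 60) clockwise seen from above, hand not turning: plate rises 25 a turn (4 per rad), about 3 N; stays where left.
- plate_top (a point): Centre of the top face of the lift's aluminium plate (112x112x10 mm, on four pillars 125 mm high; a brass disc 6 mm thick lies on it), 140 mm from the shaft on the lift's far side. Starts 50 to 58 mm above the table and rises straight up as the shaft is wound.
- pointer_tip (a point): Tip, at mid-thickness, of the fixed red pointer (4 mm thick) on the gauge post at the plate's far edge, 204 mm from the shaft. Its height, 88 to 106 mm above the table, is the height to which the plate's top face must come.
Things that resemble listed ones, but are neither listed nor needed, are in the scene too. What is shaped like the crank but green or turquoise is not meant.

How it is judged:
On the way, in this order (a step that is already met when the one before it is completed fails the run):
1. the blue-gripped crank is fitted down on the shaft, the plate still low (distance between crank and shaft_seat below 0.012 m and angle between crank's own z axis and vertical below 0.2 rad), for 0.1 s.
2. the plate is wound up level with the pointer with the crank on the shaft (z of plate_top in the frame of pointer_tip between -0.008 and 0.008 m and distance between crank and shaft_seat below 0.012 m), for 0.1 s.
At the end, for the whole second after the job is handed in: The plate's top face is within 8 mm of the height of the red pointer, and the blue-gripped crank sits at rest and upright on the shaft, its hub's underside within 12 mm of the seat, released (all of step 2 and angle between crank's own z axis and vertical below 0.2 rad and linear speed of crank below 0.02 m/s); the robot touches nothing.
It also fails if it takes over 70 s, if anything falls off the work surface, if the arm or the gripper's body presses on something with over 40 N, if the wrist force passes 120 N, or if a joint passes its speed limit or range.

ROBOT

A 6-joint arm with a two-finger parallel gripper is mounted at the origin on the work surface. World frame = base frame: x ahead of the robot, y to its left, z up, the work surface at z = 0. Lengths are in m, angles in rad, forces in N, time in s.
With the tool pointing down it reaches from about 0.3 to 0.875 m from the base axis. Payload 6.4 kg.
Tool frame: the origin (TCP) lies between the finger pads; the fingertips stand 19 mm ahead of it and the grasp point (between the pads) is the TCP (ctrl.tips_ahead is the z of the fingertips in the tool frame, in m); z points along the fingers, y is the line along which they close (so a half turn about z gives the same grasp; the last joint's range is limited). The gripper opens to 85 mm and grips with 20 to 120 N. Pads are 22 mm wide; open, the fingers measure 114 mm over their backs; the gripper's body (76 mm by 85 mm) begins 54 mm behind the grasp point. The pads swing forward as they close: fully open they stand 13 mm farther back than shut.
Start: joints at [-1.353, 0.181, 1.607, -0, 1.354, -0.206], TCP at [0.236, -0.524, 0.25] pointing down, gripper open.
Joint ranges: [-2.99, 2.99], [-0.89, 2.07], [0.3, 2.58], [-1.14, 4.28], [0, 2.63], [-3.12, 3.12]. Speed limits (rad/s): [2.57, 2.57, 3.01, 3.14, 3.14, 3.14].

INTERFACE

Orientations are given as a unit quaternion [w, x, y, z].
In Python, from bench import readout, vision, ctrl gives the robot as it stands.
- The arm moves only by the tool play_rows, never from a script. Its arguments are lists of equal length, an entry for each row: "xyz": the shift along the tool's x, y, z in mm, a list of three; "rot": the turn, a rotation vector about the tool's x, y, z in rad, a list of three; "grip": the opening, from 0 (shut) to 1 (fully open). In form: {"xyz": [[x, y, z], ...], "rot": [[rx, ry, rz], ...], "grip": [grip, ...]}. A call has exactly 10 rows; each row is the pose to reach, as a shift and turn from the pose commanded when the call began, along the tool's axes at that moment; what a row does not reach only later rows make up. A row lasts 1/8 s, in which the tool goes at most 62.5 mm and 10.7 degrees, less where a joint would pass 70% of its speed; a pose out of reach is approached as far as the arm can. A call with a gripper value outside its range is refused whole. The fingers move at their own pace and stop on an object; the grip force is fixed at half the most. Time passes only in rows, so rows that repeat a pose let the fingers close, or fill a call up. It gives the time, the measured TCP pose, the force, the opening and the grip force at its end, in the units of the state.
- readout.get_obs(): the state, without advancing time (a new reading comes with each control period).
- vision.camera(name): name is "scene" or "top" or "wrist"; returns a dict with "color" (400x640x3 uint8, red, green, blue), "depth" (400x640 float32, m along the optical axis (not along the pixel's ray), 0 where there is no reading), "camera_matrix" (3x3 intrinsics, pixels), "k1" (the pictures are not rectified: a ray, as slopes to the right and down, at radius r is drawn at 1 + k1 r^2 times it, then the intrinsics apply), "extrinsics" (4x4, takes a point from camera to world coordinates); the wrist camera has in their place "hand_eye" (4x4, takes a point from camera to tool coordinates, whose origin is the TCP and whose axes are the flange's). Camera axes: x right, y down, z forward; pixel columns grow to the right and rows downward; lengths in m; the calibration is good to about 2 mm. A picture is of the moment at which its call begins: read the wrist's pose just before it.
- ctrl.hand_in(): hands the job in; it is judged then, once.
The state is a dict: "time_s": time; "q": joint angles; "dq": joint speeds; "joint_efforts": joint torques, N m; "eef_pos": TCP position; "eef_rot": TCP orientation; "wrist_force": force on the tool from outside, world axes, zero at the start; "torque": the same for the moment, N m; "opening": opening from 0.0 (shut) to 1.0 (fully open); "grasp_force": force on a finger pad.
Only numpy, scipy, OpenCV 4.12 (cv2) and the standard library are available. Lean on these libraries where they do the work, as an engineer would, in place of code of your own. Each camera call takes 0.05 s, during which the arm holds its last target. There are 200 camera calls.

## Working session

There is one attempt and no reset: what is moved stays moved. The work goes in short steps, Python scripts to look and compute and a tool call to move; the robot and the scene stay as the last step left them, time stands still between calls to the robot, and variables do not carry over. Pictures are saved under pics/ and viewed, at most 10 in all, crops included, and the job is handed in when it is done.

Besides the shell and the picture viewer there is one more tool, called after "Request:" as a command line: name --argument value ..., lists and objects as JSON in quotes. play_rows: Moves the arm, as the interface text tells. Its arguments: {"type":"object","properties":{"xyz":{"type":"array","items":{"type":"array","items":{"type":"number"}}},"rot":{"type":"array","items":{"type":"array","items":{"type":"number"}}},"grip":{"type":"array","items":{"type":"number"}}},"required":["xyz","rot","grip"]}

```bash
mkdir -p pics
cat > h.py <<'E'
import numpy as np, cv2
from bench import readout, vision, ctrl
from scipy.spatial.transform import Rotation as R
def T_tool():
    o=readout.get_obs(); T=np.eye(4); q=o["eef_rot"]
    T[:3,:3]=R.from_quat([q[1],q[2],q[3],q[0]]).as_matrix(); T[:3,3]=o["eef_pos"]; return T
def cloud(name):
    T=T_tool(); c=vision.camera(name); E=c["extrinsics"] if "extrinsics" in c else T@c["hand_eye"]
    K=np.array(c["camera_matrix"]); d=c["depth"]; h,w=d.shape
    u,v=np.meshgrid(np.arange(w),np.arange(h)); x=(u-K[0,2])/K[0,0]; y=(v-K[1,2])/K[1,1]
    xu,yu=x.copy(),y.copy()
    for _ in range(8):
        f=1+c["k1"]*(xu**2+yu**2); xu,yu=x/f,y/f
    P=np.stack([xu*d,yu*d,d],-1)@np.array(E)[:3,:3].T+np.array(E)[:3,3]
    P[d==0]=np.nan
    return c["color"],P
def save(n,img): cv2.imwrite("pics/"+n,img[...,::-1])
E
python3 - <<'E'
from h import *
o=readout.get_obs(); print(o)
a,Pa=cloud("scene"); b,Pb=cloud("top"); np.savez("c0.npz",a=a,Pa=Pa,b=b,Pb=Pb)
save("scene0.png",a); save("top0.png",b)
E
```

```text
{'time_s': 0.0, 'q': array([-1.35330266e+00,  1.81551168e-01,  1.60801531e+00, -1.95673797e-05,
        1.35381108e+00, -2.06296399e-01]), 'dq': array([ 0.0001926 ,  0.0003908 , -0.0010303 , -0.00012468, -0.00086944,
       -0.00087093]), 'joint_efforts': array([-9.84770813e-04, -4.44880879e+01, -3.51337516e+01, -3.62431147e-04,
        9.00631916e-03,  1.60565475e-05]), 'eef_pos': array([ 0.23634644, -0.52360084,  0.24937491]), 'eef_rot': array([-8.92387291e-04,  9.77633286e-01,  2.10314910e-01, -1.45487409e-05]), 'wrist_force': array([-0.12941577, -0.02169099,  0.57592035]), 'torque': array([-0.00162328, -0.02404629,  0.01865615]), 'grasp_force': 0.0, 'opening': 0.9961740750584211}
```

View pics/scene0.png

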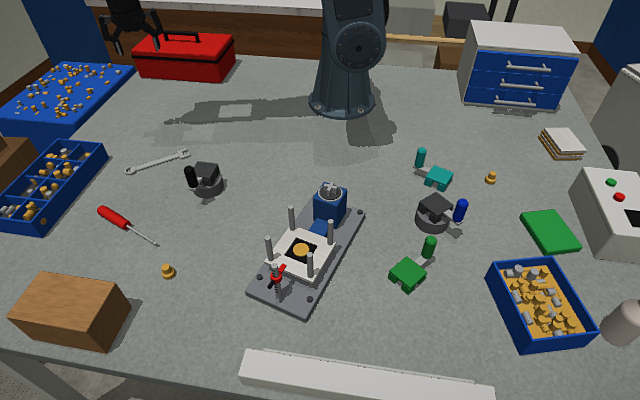

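View pics/top0.png

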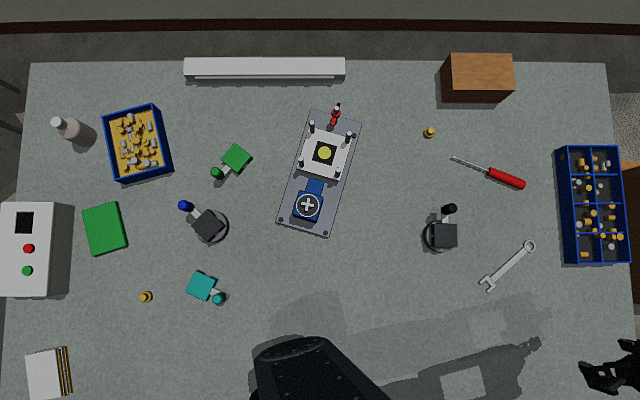

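Cranks in the top picture: blue grip (185,205) with dark hub (208,223), black grip (449,209), green (217,172), turquoise (218,297). The blue-gripped one is the one meant. The shaft cross is at (307,205) and the pointer at (335,112). Next I'll measure these and make one enlarged crop to confirm.

Run:
```python
from h import *
z=np.load("c0.npz"); b,P,a,Pa=z["b"],z["Pb"],z["a"],z["Pa"]
def box(P,im,u0,u1,v0,v1,f):
    p=P[v0:v1,u0:u1].reshape(-1,3); c=im[v0:v1,u0:u1].reshape(-1,3).astype(int); m=f(p,c)&np.isfinite(p[:,2]); return p[m]
blue=lambda p,c:(c[:,2]>c[:,0]+60)&(c[:,2]>c[:,1]+50)
for n,PP,im,bx in(("top",P,b,(165,240,190,250)),("scn",Pa,a,(405,475,185,240))):
    g=box(PP,im,*bx,blue); print(n,"grip",len(g),np.nanmedian(g,0),g[:,2].max(),g[:,2].min())
    gt=g[g[:,2]>g[:,2].max()-.006]; print(" griptop",len(gt),gt.mean(0), gt.min(0),gt.max(0))
    h=box(PP,im,*bx,lambda p,c:(c.max(1)-c.min(1)<25)&(p[:,2]>.03))
    print(" z hist",np.histogram(h[:,2],np.arange(.03,.2,.01)))
    zt=np.percentile(h[:,2],85); t=h[abs(h[:,2]-zt)<.008]; r=cv2.minAreaRect(t[:,:2].astype(np.float32)*1000); print(" hub",zt,len(t),t.mean(0),r)
# shaft
for n,PP,im,bx in(("top",P,b,(288,328,185,225)),("scn",Pa,a,(310,350,175,215))):
    s=box(PP,im,*bx,lambda p,c:(p[:,2]>.09)); print(n,"shaft hist",np.histogram(s[:,2],np.arange(.09,.14,.004)))
    t=s[s[:,2]>.113]; print(t.mean(0),cv2.minAreaRect(t[:,:2].astype(np.float32)*1000)); c=s[(s[:,2]>.098)&(s[:,2]<.110)]; print("collar",cv2.minAreaRect(c[:,:2].astype(np.float32)*1000),np.median(c[:,2]))
red=lambda p,c:(c[:,0]>c[:,1]+80)&(c[:,0]>c[:,2]+80)
for n,PP,im,bx in(("top",P,b,(320,350,95,135)),("scn",Pa,a,(260,300,255,305))):
    s=box(PP,im,*bx,red); print(n,"red\n",np.round(s[np.argsort(s[:,0])]*1000)[::max(1,len(s)//14)])
w=box(P,b,300,350,130,180,lambda p,c:(c.min(1)>150)); print("plate",np.median(w,0),len(w))
A=cv2.resize(a[175:315,240:480],None,fx=3,fy=3,interpolation=2);save("crop1.png",A)
```

```text
top grip 75 [0.54669899 0.31804375 0.1199558 ] 0.12355723244605965 0.11399929289089761
 griptop 62 [0.54614156 0.31890188 0.12025391] [0.5356205  0.30795604 0.11801992] [0.5561808  0.3292223  0.12355723]
 z hist (array([228,  19,  30, 618,   7,   4,   0,   1,   5,   0,   0,   0,   0,
         0,   0,   0]), array([0.03, 0.04, 0.05, 0.06, 0.07, 0.08, 0.09, 0.1 , 0.11, 0.12, 0.13,
       0.14, 0.15, 0.16, 0.17, 0.18, 0.19]))
 hub 0.06626720403420398 633 [0.50621198 0.28087958 0.06474456] ((513.903076171875, 289.73822021484375), (88.43917083740234, 55.16474151611328), 45.92092514038086)
scn grip 219 [0.55634877 0.31698625 0.10310832] 0.12139671111904804 0.06687668752520137
 griptop 64 [0.54990776 0.31774851 0.11882305] [0.53871506 0.30733696 0.11550694] [0.55875945 0.3274082  0.12139671]
 z hist (array([246,  73,  91, 546,   0,   1,   0,   3,   4,   0,   0,   0,   0,
         0,   0,   0]), array([0.03, 0.04, 0.05, 0.06, 0.07, 0.08, 0.09, 0.1 , 0.11, 0.12, 0.13,
       0.14, 0.15, 0.16, 0.17, 0.18, 0.19]))
 hub 0.06535011466653975 578 [0.51324036 0.28179107 0.06404427] ((519.72442626953
[... 953 characters left out ...]
 74.6836166381836) 0.1015785149128941
top red
 [[741. -21.  91.]
 [742. -19.  88.]
 [743. -19.  92.]
 [746. -24.  90.]
 [749. -24.  91.]
 [749. -26.  90.]
 [751. -26.  91.]
 [753. -29.  91.]
 [756. -24.  91.]
 [759. -33.  97.]
 [761. -26.  98.]
 [762. -29.  95.]
 [764. -33.  97.]
 [767. -21.  97.]
 [767. -24.  95.]
 [771. -24.  92.]
 [773. -38.  93.]
 [775. -22.  95.]]
scn red
 [[742. -22.  90.]
 [745. -27.  90.]
 [748. -24.  91.]
 [752. -25.  90.]
 [754. -23.  91.]
 [756. -26.  89.]
 [765. -24.  95.]
 [769. -25.  96.]
 [772. -39.  93.]
 [775. -37.  94.]
 [777. -34.  95.]
 [778. -37.  97.]
 [779. -23.  88.]
 [780. -29.  85.]
 [782. -30.  90.]]
plate [ 0.67592314 -0.0024627   0.05597947] 1262
```

View pics/crop1.png

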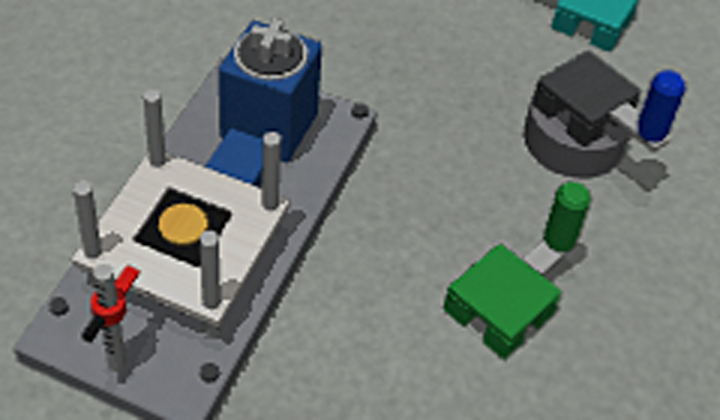

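The crop confirms it: the dark-hubbed crank with the blue grip sits on the round stand at crop (590,110). The green one lies loose on the table at crop (510,270). First I'll go above the shaft for a near look at the cross.

```bash
cat >> h.py <<'E'
def to(x,y,z,yaw=None):
    """shift (mm, tool axes) and turn (rotvec) to world x,y,z with tool down and tool y at yaw deg"""
    T=T_tool(); s=T[:3,:3].T@(np.array([x,y,z])-T[:3,3])*1000
    cur=np.degrees(np.arctan2(T[1,1],T[0,1]))
    if yaw is None: yaw=cur
    d=(yaw-cur+180)%360-180
    a=np.radians(cur+d); Y=np.array([np.cos(a),np.sin(a),0]);Z=np.array([0,0,-1.]);M=np.stack([np.cross(Y,Z),Y,Z],1)
    rv=R.from_matrix(T[:3,:3].T@M).as_rotvec()
    print("shift",np.round(s,1),"rot",np.round(rv,3),"yaw now",round(cur,1),"turn",round(d,1))
E
python3 - <<'E'
from h import *
to(0.50,0.045,0.30,45); to(.546,.038,.30,45)
c=vision.camera("wrist"); print(np.round(c["hand_eye"],3),c["camera_matrix"])
E
```

```text
shift [ 474.2 -410.   -49.7] rot [-1.000e-03 -2.000e-03 -1.932e+00] yaw now -65.7 turn 110.7
shift [ 513.2 -384.7  -49.8] rot [-1.000e-03 -2.000e-03 -1.932e+00] yaw now -65.7 turn 110.7
[[ 0.    -0.955 -0.297  0.076]
 [ 1.     0.    -0.     0.001]
 [ 0.    -0.297  0.955 -0.124]
 [ 0.     0.     0.     1.   ]] [[291.33170379   0.         323.12148574]
 [  0.         291.33170379 201.01553339]
 [  0.           0.           1.        ]]
```

Request:
play_rows --xyz '[[53, -35, -1], [105, -70, -2], [158, -104, -3], [211, -139, -4], [264, -174, -5], [316, -209, -6], [369, -244, -7], [422, -278, -8], [474, -313, -9], [527, -348, -10]]' --rot '[[0, 0, -0.18], [0, 0, -0.36], [0, 0, -0.54], [0, 0, -0.72], [0, 0, -0.9], [0, 0, -1.08], [0, 0, -1.26], [0, 0, -1.44], [0, 0, -1.62], [0, 0, -1.8]]' --grip '[1, 1, 1, 1, 1, 1, 1, 1, 1, 1]'

```text
time_s: 1.4
eef_pos: [0.5709, 0.0062, 0.2601]
eef_rot: [0.0, 0.44, 0.898, -0.0]
wrist_force: [0.3, -1.1, -0.5]
opening: 0.999
grasp_force: 0.0
```

Run:
```python
from h import *
a,P=cloud("wrist"); o=readout.get_obs(); print(o["time_s"],o["eef_pos"],abs(o["dq"]).max())
np.savez("w1.npz",a=a,P=P)
save("w1.png",a); to(0.548,.318,.2,45); to(.574,.010,.26,45)
m=(P[...,2]>.114)&(P[...,2]<.128)&(np.hypot(P[...,0]-.546,P[...,1]-.038)<.025)
t=P[m]; print(len(t),t.mean(0)); r=cv2.minAreaRect((t[:,:2]*1000).astype(np.float32)); print(r)
d=t[:,:2]-np.array(r[0])/1000; far=np.hypot(*d.T)>.010; th=np.arctan2(d[far,1],d[far,0]); print("bar angle",np.degrees(np.angle(np.exp(4j*th).mean()))/4)
```

```text
1.45 [0.57343716 0.01245115 0.26020245] 0.10128103131663918
shift [255.1 169.7  61.4] rot [ 0.005 -0.001 -0.115] yaw now 38.4 turn 6.6
shift [-2.3 -1.1  0.2] rot [ 0.005 -0.001 -0.115] yaw now 38.4 turn 6.6
539 [0.54539288 0.03734626 0.12192959]
((545.5785522460938, 37.00044250488281), (25.049251556396484, 25.322336196899414), 33.62934494018555)
bar angle -12.358099875397693
```

View pics/w1.png

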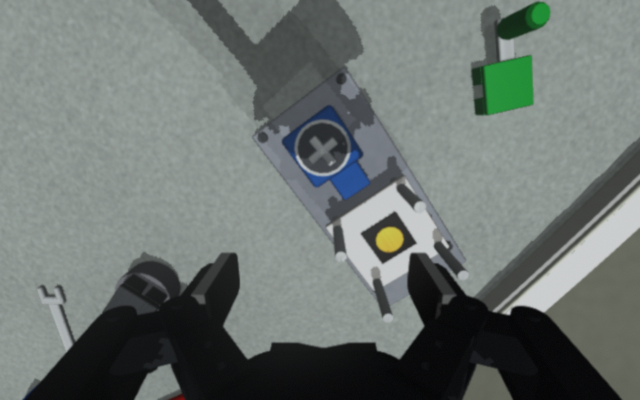

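The wrist picture shows the cross end at (322,150), with its bars at about -12° in world, and the plate disc at (390,240). Next I'll go near the crank.

Request:
play_rows --xyz '[[30, 24, 6], [60, 49, 12], [90, 73, 18], [120, 97, 23], [150, 121, 29], [180, 146, 35], [205, 170, 41], [205, 170, 41], [205, 170, 41], [205, 170, 41]]' --rot '[[0, 0, -0.03], [0, 0, -0.06], [0, 0, -0.09], [0, 0, -0.115], [0, 0, -0.115], [0, 0, -0.115], [0, 0, -0.115], [0, 0, -0.115], [0, 0, -0.115], [0, 0, -0.115]]' --grip '[1, 1, 1, 1, 1, 1, 1, 1, 1, 1]'

```text
time_s: 2.7
eef_pos: [0.5809, 0.2693, 0.2194]
eef_rot: [0.0, 0.391, 0.92, -0.0]
wrist_force: [-0.2, 0.1, -0.2]
opening: 0.999
grasp_force: 0.0
```

Run:
```python
from h import *
a,P=cloud("wrist"); np.savez("w2.npz",a=a,P=P); save("w2.png",a)
o=readout.get_obs(); print(o["eef_pos"])
c=a.astype(int); near=np.hypot(P[...,0]-.525,P[...,1]-.295)<.09
bl=(c[...,2]>c[...,0]+60)&(c[...,2]>c[...,1]+50)&near
g=P[bl]; print("grip",len(g),g[:,2].max(),g[:,2].min())
t=g[g[:,2]>np.percentile(g[:,2],98)-.005]; print("top circle",cv2.minEnclosingCircle((t[:,:2]*1000).astype(np.float32)),np.median(t[:,2]))
h=near&~bl&(P[...,2]>.058)&(P[...,2]<.072)
n,l,s,cc=cv2.connectedComponentsWithStats(cv2.morphologyEx(h.astype(np.uint8),cv2.MORPH_OPEN,np.ones((25,25))))
k=1+np.argmax(s[1:,4]); t=P[l==k]; print("hub",len(t),np.median(t[:,2]),cv2.minAreaRect((t[:,:2]*1000).astype(np.float32)))
```

```text
[0.58094262 0.26926024 0.21947493]
grip 582 0.12234280663852107 0.11478298050012473
top circle ((545.6238403320312, 319.4002380371094), 10.275032043457031) 0.1200011774254088
hub 1186 0.06514455675946504 ((500.4745788574219, 291.124755859375), (31.527124404907227, 30.225353240966797), 43.683929443359375)
```

View pics/w2.png

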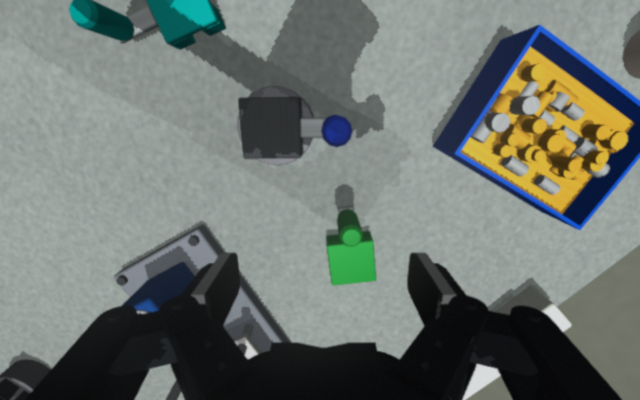

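The wrist picture shows the blue grip at (337,130) and its hub at (272,127). The arm lies along the closing line and the green crank is well clear. Next I'll work out the approach.

Run:
```python
from h import *
to(.546,.319,.096,45)
```

```text
shift [ 60.1   9.3 123.5] rot [ 0.     0.    -0.019] yaw now 43.9 turn 1.1
```

Request:
play_rows --xyz '[[30, 5, 0], [60, 9, 0], [60, 9, 20], [60, 9, 45], [60, 9, 70], [60, 9, 95], [60, 9, 115], [60, 9, 123], [60, 9, 123], [60, 9, 123]]' --rot '[[0, 0, -0.02], [0, 0, -0.02], [0, 0, -0.02], [0, 0, -0.02], [0, 0, -0.02], [0, 0, -0.02], [0, 0, -0.02], [0, 0, -0.02], [0, 0, -0.02], [0, 0, -0.02]]' --grip '[1, 1, 1, 1, 1, 1, 1, 1, 1, 1]'

```text
time_s: 4.0
eef_pos: [0.5463, 0.3199, 0.0973]
eef_rot: [0.001, 0.381, 0.924, 0.001]
wrist_force: [0.2, -0.1, 0.6]
opening: 0.998
grasp_force: 0.0
```

Request:
play_rows --xyz '[[0, 0, 0], [0, 0, 0], [0, 0, 0], [0, 0, 0], [0, 0, 0], [0, 0, 0], [0, 0, 0], [0, 0, 0], [0, 0, 0], [0, 0, 0]]' --rot '[[0, 0, 0], [0, 0, 0], [0, 0, 0], [0, 0, 0], [0, 0, 0], [0, 0, 0], [0, 0, 0], [0, 0, 0], [0, 0, 0], [0, 0, 0]]' --grip '[0.5, 0, 0, 0, 0, 0, 0, 0, 0, 0]'

```text
time_s: 5.25
eef_pos: [0.5456, 0.3198, 0.0964]
eef_rot: [0.0, 0.381, 0.924, 0.0]
wrist_force: [-0.0, 0.4, 5.9]
opening: 0.267
grasp_force: 58.8
```

Request:
play_rows --xyz '[[0, 0, -5], [0, 0, -12], [0, 0, -25], [0, 0, -45], [0, 0, -65], [0, 0, -85], [0, 0, -105], [0, 0, -125], [0, 0, -125], [0, 0, -125]]' --rot '[[0, 0, 0], [0, 0, 0], [0, 0, 0], [0, 0, 0], [0, 0, 0], [0, 0, 0], [0, 0, 0], [0, 0, 0], [0, 0, 0], [0, 0, 0]]' --grip '[0, 0, 0, 0, 0, 0, 0, 0, 0, 0]'

```text
time_s: 6.5
eef_pos: [0.5451, 0.3196, 0.2205]
eef_rot: [-0.0, 0.381, 0.924, -0.0]
wrist_force: [0.1, 0.3, -2.4]
opening: 0.265
grasp_force: 58.7
```

Run:
```python
from h import *
T=T_tool(); print(T)
a,P=cloud("top"); np.savez("t3.npz",a=a,P=P)
g=T[:3,3]
near=(np.hypot(P[...,0]-g[0],P[...,1]-g[1])<.12)&(P[...,2]>.165)&(P[...,2]<.215)
A=cv2.resize(a[140:300,130:350],None,fx=3,fy=3,interpolation=2); save("t3.png",A)
s,Ps=cloud("scene"); save("s3.png",cv2.resize(s[90:250,330:550],None,fx=3,fy=3,interpolation=2)); np.savez("s3.npz",a=s,P=Ps)
import math
a0=math.radians(77.6); x,y=.546+.06*math.cos(a0),.0375+.06*math.sin(a0); print(x,y); to(x,y,.222,77.6)
```

```text
[[-7.08933840e-01  7.05274258e-01 -1.01551195e-03  5.45084664e-01]
 [ 7.05274842e-01  7.08933887e-01 -3.74678718e-04  3.19555411e-01]
 [ 4.55679576e-04 -9.81837450e-04 -9.99999414e-01  2.20542125e-01]
 [ 0.00000000e+00  0.00000000e+00  0.00000000e+00  1.00000000e+00]]
0.5588841196300238 0.09610033670005008
shift [-167.5 -148.4   -2. ] rot [-0.002 -0.002 -0.566] yaw now 45.1 turn 32.5
```

View pics/s3.png

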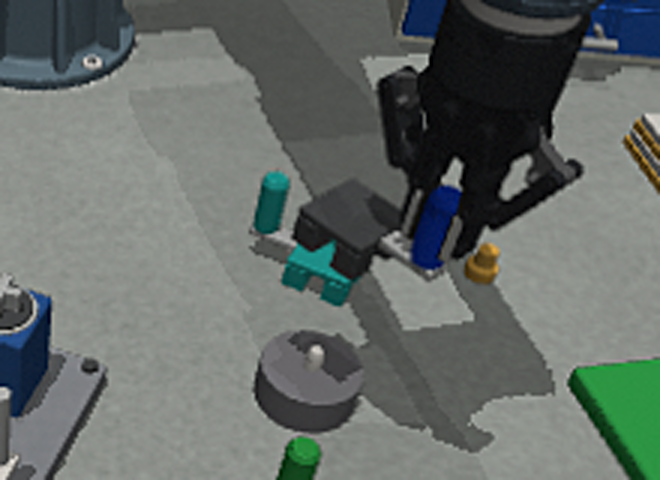

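The crank hangs level in the fingers (hub at crop (350,220)) and is off its stand. Now over the shaft.

Request:
play_rows --xyz '[[-15, -13, 0], [-35, -31, 0], [-56, -50, -1], [-77, -69, -1], [-98, -87, -1], [-119, -106, -2], [-140, -125, -2], [-157, -139, -2], [-167, -148, -2], [-167, -148, -2]]' --rot '[[0, 0, -0.05], [0, 0, -0.12], [0, 0, -0.2], [0, 0, -0.28], [0, 0, -0.36], [0, 0, -0.43], [0, 0, -0.49], [0, 0, -0.54], [0, 0, -0.566], [0, 0, -0.566]]' --grip '[0, 0, 0, 0, 0, 0, 0, 0, 0, 0]'

```text
time_s: 7.85
eef_pos: [0.5591, 0.0962, 0.2223]
eef_rot: [-0.001, 0.109, 0.994, -0.0]
wrist_force: [-0.7, 0.5, -1.3]
opening: 0.265
grasp_force: 59.0
```

Run:
```python
from h import *
to(.5589,.0961,.222,77.6); T=T_tool(); print(T[:3,3])
for n in("wrist","top","scene"):
    a,P=cloud(n); np.savez(n+"4.npz",a=a,P=P); c=a.astype(int)
    near=(np.hypot(P[...,0]-.546,P[...,1]-.0375)<.055)&(P[...,2]>.175)&(P[...,2]<.205)&(c.max(-1)<110)
    m=cv2.morphologyEx(near.astype(np.uint8),cv2.MORPH_OPEN,np.ones((5,5)))>0
    t=P[m]; 
    if len(t)<20: print(n,len(t)); continue
    A=np.c_[t[:,:2]-t[:,:2].mean(0),np.ones(len(t))]; k=np.linalg.lstsq(A,t[:,2],rcond=None)[0]
    print(n,len(t),"z",np.median(t[:,2]),cv2.minAreaRect((t[:,:2]*1000).astype(np.float32)),"tilt",k[:2])
    if n=="wrist": save("w4.png",a)
```

```text
shift [ 0.2 -0.2  0.3] rot [-0.    -0.002 -0.002] yaw now 77.5 turn 0.1
[0.55911875 0.096226   0.22228775]
wrist 8691 z 0.1905465834072367 ((548.6554565429688, 49.923248291015625), (82.2157211303711, 56.137603759765625), 76.29244995117188) tilt [ 0.04628605 -0.00966381]
top 423 z 0.190381928874919 ((543.3839111328125, 31.372814178466797), (40.240970611572266, 56.15605926513672), 76.53915405273438) tilt [0.00591392 0.0174013 ]
scene 610 z 0.19000233472994843 ((548.1705322265625, 41.281455993652344), (61.28736877441406, 56.85111999511719), 77.24908447265625) tilt [-0.10268807  0.01048575]
```

View pics/w4.png

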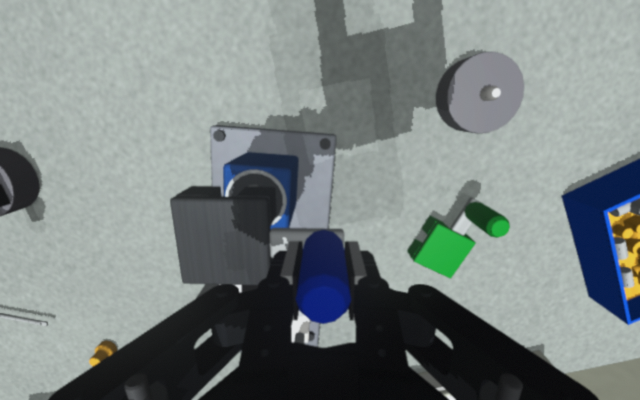

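The wrist picture shows the hub at (222,240), still above the gearbox and viewed from the side. The depth fit puts its centre within about 1 mm of the shaft line, at about 77°. Lowering now.

Request:
play_rows --xyz '[[0, 0, 15], [0, 0, 30], [0, 0, 36], [0, 0, 40], [0, 0, 44], [0, 0, 48], [0, 0, 51], [0, 0, 54], [0, 0, 56], [0, 0, 56]]' --rot '[[0, 0, 0], [0, 0, 0], [0, 0, 0], [0, 0, 0], [0, 0, 0], [0, 0, 0], [0, 0, 0], [0, 0, 0], [0, 0, 0], [0, 0, 0]]' --grip '[0, 0, 0, 0, 0, 0, 0, 0, 0, 0]'

```text
time_s: 9.25
eef_pos: [0.5594, 0.097, 0.167]
eef_rot: [-0.0, 0.108, 0.994, -0.0]
wrist_force: [-0.0, -0.0, -1.9]
opening: 0.264
grasp_force: 59.0
```

Run:
```python
from h import *
T=T_tool();o=readout.get_obs(); print(T[:3,3],o["wrist_force"],o["torque"])
for n in("top","scene"):
    a,P=cloud(n); c=a.astype(int)
    near=(np.hypot(P[...,0]-.546,P[...,1]-.0375)<.04)&(P[...,2]>.115)&(P[...,2]<.165)&(c.max(-1)<110)
    t=P[cv2.morphologyEx(near.astype(np.uint8),cv2.MORPH_OPEN,np.ones((5,5)))>0]
    print(n,len(t),"z",np.median(t[:,2]),cv2.minAreaRect((t[:,:2]*1000).astype(np.float32)))
```

```text
[0.55939393 0.09699054 0.16701245] [-0.01129096 -0.01485106 -1.92960211] [ 0.10666784 -0.04484563  0.04467993]
top 373 z 0.13497986842367526 ((543.50439453125, 30.3909854888916), (38.05476379394531, 56.0085563659668), 76.80989837646484)
scene 607 z 0.13462665233599713 ((548.3059692382812, 42.2713508605957), (65.1063003540039, 58.86252212524414), 77.17927551269531)
```

The hub slid on freely, with its underside about 1–2 mm above the seat. Lowering the last bit and starting to wind.

Request:
play_rows --xyz '[[0, -1, 1.5], [-10.4, -1.9, 1.5], [-30, -9, 1.5], [-46, -22.4, 1.5], [-56.4, -40.5, 1.5], [-60, -61, 1.5], [-56.4, -81.5, 1.5], [-46, -99.6, 1.5], [-30, -113, 1.5], [-10.4, -120.1, 1.5]]' --rot '[[0, 0, 0], [0, 0, 0], [0, 0, 0], [0, 0, 0], [0, 0, 0], [0, 0, 0], [0, 0, 0], [0, 0, 0], [0, 0, 0], [0, 0, 0]]' --grip '[0, 0, 0, 0, 0, 0, 0, 0, 0, 0]'

```text
time_s: 10.6
eef_pos: [0.5447, -0.0222, 0.1657]
eef_rot: [0.001, 0.109, 0.994, 0.001]
wrist_force: [4.9, 9.4, -5.4]
opening: 0.267
grasp_force: 59.2
```

```bash
cat >> h.py <<'E'
def plate():
    for n,bx in(("top",(295,355,120,185)),("scene",(255,325,215,285))):
        a,P=cloud(n); c=a.astype(int)
        w=(c.min(-1)>140)&(c.max(-1)-c.min(-1)<40)&(np.hypot(P[...,0]-.68,P[...,1]+.003)<.065)&(P[...,2]>.045)&(P[...,2]<.115)
        r=(c[...,0]>c[...,1]+80)&(c[...,0]>c[...,2]+80)&(P[...,0]<.757)&(np.hypot(P[...,0]-.742,P[...,1]+.021)<.03)
        print(n,"plate",w.sum(),np.median(P[w][:,2]),"pointer",r.sum(),np.median(P[r][:,2]))
    print(a.shape); return a
E
python3 - <<'E'
from h import *
plate(); T=T_tool();o=readout.get_obs(); print(T[:3,3],o["wrist_force"],o["torque"])
d=T[:2,3]-[.546,.0375]; print(np.hypot(*d),np.degrees(np.arctan2(d[1],d[0])))
E
```

```text
top plate 312 0.0662654946513373 pointer 29 0.09043795473553118
scene plate 1438 0.06605883102328675 pointer 38 0.09004483483562559
(400, 640, 3)
[ 0.54341071 -0.02218963  0.16568452] [ 1.03264978  5.35080241 -3.15222953] [ 0.92713583 -0.04649245  0.01608085]
0.05974576779563151 -92.48388992556096
```

Request:
play_rows --xyz '[[15.6, -0.7, 0], [35.8, 4.7, 0], [52.8, 16.7, 0], [64.8, 33.7, 0], [70.2, 53.9, 0], [68.4, 74.6, 0], [59.5, 93.5, 0], [44.8, 108.2, 0], [25.9, 117.1, 0], [10.4, 119.1, 0]]' --rot '[[0, 0, 0], [0, 0, 0], [0, 0, 0], [0, 0, 0], [0, 0, 0], [0, 0, 0], [0, 0, 0], [0, 0, 0], [0, 0, 0], [0, 0, 0]]' --grip '[0, 0, 0, 0, 0, 0, 0, 0, 0, 0]'

```text
time_s: 11.95
eef_pos: [0.5595, 0.0966, 0.1656]
eef_rot: [-0.001, 0.108, 0.994, 0.0]
wrist_force: [-5.3, -1.4, 1.2]
opening: 0.267
grasp_force: 60.2
```

Run:
```python
from h import *
plate(); T=T_tool();o=readout.get_obs(); print(T[:3,3],o["wrist_force"],o["torque"])
d=T[:2,3]-[.546,.0375]; print(np.hypot(*d),np.degrees(np.arctan2(d[1],d[0])))
```

```text
top plate 1225 0.07982467965518947 pointer 29 0.09035712840153387
scene plate 1508 0.07962078161461933 pointer 39 0.0900205894656887
(400, 640, 3)
[0.5607139  0.09598557 0.16578879] [0.25018212 2.85977135 0.16535526] [ 0.37787821 -0.02663679  0.1090972 ]
0.06030804884223002 75.87849577748693
```

Request:
play_rows --xyz '[[-10.4, -0.9, 0], [-30, -8, 0], [-46, -21.4, 0], [-56.4, -39.5, 0], [-59.8, -54.8, 0], [-59.1, -70.4, 0], [-55.6, -82.5, 0], [-50.9, -91.8, 0], [-50.9, -91.8, 0], [-50.9, -91.8, 0]]' --rot '[[0, 0, 0], [0, 0, 0], [0, 0, 0], [0, 0, 0], [0, 0, 0], [0, 0, 0], [0, 0, 0], [0, 0, 0], [0, 0, 0], [0, 0, 0]]' --grip '[0, 0, 0, 0, 0, 0, 0, 0, 0, 0]'

```text
time_s: 13.3
eef_pos: [0.5881, -0.0045, 0.1652]
eef_rot: [-0.001, 0.108, 0.994, 0.001]
wrist_force: [-5.0, 5.8, -0.0]
opening: 0.266
grasp_force: 60.2
```

Run:
```python
from h import *
a=plate(); T=T_tool();o=readout.get_obs(); print(T[:3,3],o["wrist_force"],o["torque"])
save("s5.png",cv2.resize(a[160:310,230:420],None,fx=4,fy=4,interpolation=2))
```

```text
top plate 0 nan pointer 0 nan
scene plate 1537 0.08792848100402106 pointer 39 0.09002144349196028
(400, 640, 3)
[ 0.58810302 -0.004467    0.16513693] [-4.59845286  5.95262343 -0.34912628] [0.89696397 0.87808372 0.08815185]
  return _methods._mean(a, axis=axis, dtype=dtype,
  ret = ret.dtype.type(ret / rcount)
```

View pics/s5.png

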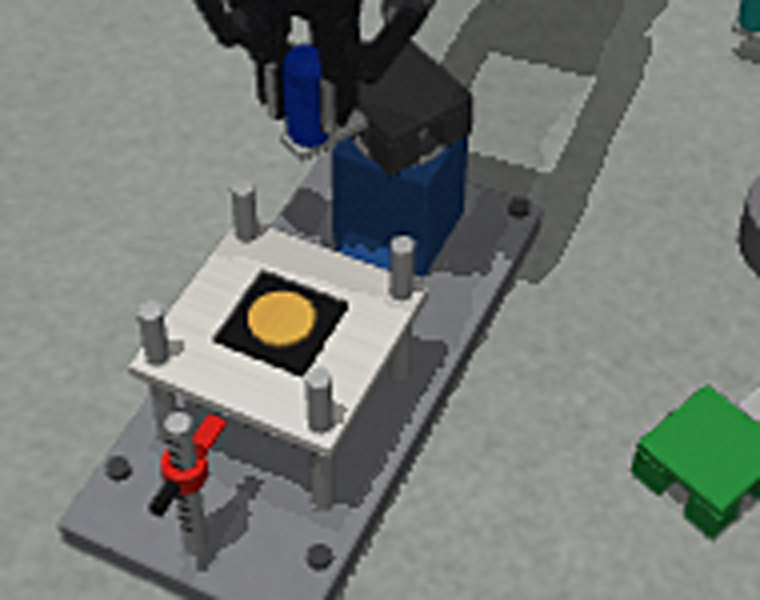

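The plate face is level with the red pointer: in the crop, the plate edge is at (230,410) and the pointer tip at (215,425). The reading is 87.9 mm against about 88.1 mm for the pointer's mid-thickness. Releasing and retreating upward.

Request:
play_rows --xyz '[[0, 0, 0], [0, 0, 0], [0, 0, 0], [0, 0, 0], [0, 0, 0], [0, 0, 0], [0, 0, -10], [0, 0, -30], [0, 0, -60], [0, 0, -90]]' --rot '[[0, 0, 0], [0, 0, 0], [0, 0, 0], [0, 0, 0], [0, 0, 0], [0, 0, 0], [0, 0, 0], [0, 0, 0], [0, 0, 0], [0, 0, 0]]' --grip '[0.5, 1, 1, 1, 1, 1, 1, 1, 1, 1]'

```text
time_s: 14.65
eef_pos: [0.5893, -0.0045, 0.2573]
eef_rot: [0.0, 0.108, 0.994, -0.0]
wrist_force: [0.4, -0.2, 0.8]
opening: 1.0
grasp_force: 0.0
```

Request:
play_rows --xyz '[[0, 0, -20], [0, 0, -40], [0, 0, -60], [50, 0, -60], [100, 0, -60], [150, 0, -60], [180, 0, -60], [180, 0, -60], [180, 0, -60], [180, 0, -60]]' --rot '[[0, 0, 0], [0, 0, 0], [0, 0, 0], [0, 0, 0], [0, 0, 0], [0, 0, 0], [0, 0, 0], [0, 0, 0], [0, 0, 0], [0, 0, 0]]' --grip '[1, 1, 1, 1, 1, 1, 1, 1, 1, 1]'

```text
time_s: 15.9
eef_pos: [0.4142, 0.0339, 0.3158]
eef_rot: [0.0, 0.108, 0.994, -0.0]
wrist_force: [-0.1, -0.2, -0.4]
opening: 1.002
grasp_force: 0.0
```

Run:
```python
from h import *
a=plate(); o=readout.get_obs(); print(o["eef_pos"],o["wrist_force"])
a,P=cloud("scene"); m=(np.hypot(P[...,0]-.546,P[...,1]-.0375)<.03)&(P[...,2]>.12)&(P[...,2]<.16); print("hub top",m.sum(),np.median(P[m][:,2]))
save("s6.png",cv2.resize(a[140:310,230:420],None,fx=3,fy=3,interpolation=2))
```

```text
top plate 1382 0.08841108392004954 pointer 28 0.08988302727522757
scene plate 1535 0.08798481094377164 pointer 38 0.09006240673950983
(400, 640, 3)
[0.41395129 0.03394545 0.31552875] [-0.07176635 -0.08407856 -0.02274119]
hub top 427 0.13362976900633272
```

View pics/s6.png

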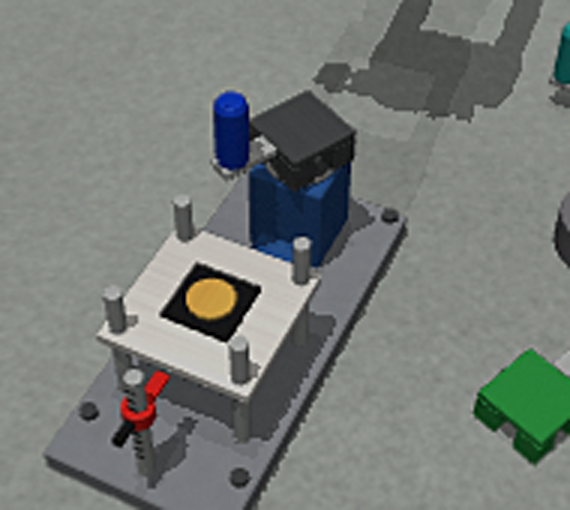

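The crank sits upright on the shaft (hub at crop (305,135)), the plate is level with the pointer at (158,383), and the robot is clear.

```bash
python3 -c "
from bench import ctrl; print(ctrl.hand_in())"
```

```text
the job is handed in; nothing more can be done
None
```

The job is handed in: the blue-gripped crank is seated upright on the shaft and released, and the plate top measures within about 1 mm of the red pointer's height; the judging result was not reported.

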